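Walk the bench steriliser home into its dock

TASK

The bench steriliser is too heavy and wide to pick up: walk it forward along the bench into its dock by gently pushing its two black rear corner bumpers, never the panel, case or lid, and without slewing it far out of line (more than about 35 degrees from the dock). It must end fully home, square against the back stop with both copper contact shoes pressed in, and you clear of it; let the steriliser press the shoes, and keep your own hands off the dock. Leave the bottles and other things around it where they stand.

Things in the scene. Friction and masses are not known exactly. Their poses are not given: they have to be found in the camera images.
- steriliser_centre (a point): Centre of the bench steriliser, 38 mm above the bench: heavy grey box (1.6 to 2.3 kg), aluminium lid, 140 mm deep (x), 200 wide (y), 76 tall. Its +x points forward, to the dock; +y is its left; front face 70 mm ahead. Slides on four feet (45 mm fore and aft, 50 mm left and right of centre): a 5 to 15 N push on one rear corner swings it about the other side's feet, some 50 mm from the centre
- bumper_left (a point): Centre of the push face of the left rear bumper, 92 mm behind and 84 mm left of the steriliser's centre, 37 mm above the bench. Black rubber block; the face looks to the steriliser's -x, is 36 mm wide (y), from 14 to 60 mm above the bench, 22 mm proud of the rear wall; it wraps 40 mm round the side, 4 mm thick. Axes as the steriliser's
- bumper_right (a point): The same on the right rear corner, 92 mm behind and 84 mm right of the steriliser's centre
- shell: The steriliser's painted case, lid, low white lid handle (its top 95 mm above the bench, at the middle) and, in the middle 116 mm of its rear wall, the delicate black panel with two knobs standing 10 mm proud: all but its bumpers, feet and base plate. Origin under the middle of the steriliser, at bench level; axes as the steriliser's
- dock: Fixed grey docking station: a back stop 280 mm wide, 75 tall. Origin: middle of the stop's face, at bench level; +x points into the stop, the way the steriliser goes in; +y left. Cheeks 55 mm tall reach 33 mm out from the stop, 236 mm apart, then flare outwards for 33 mm more. Fully home, the steriliser's front face lies on the stop, its centre 70 mm out from this origin
- shoe_left (a joint): Travel of the left copper contact shoe, in m: 0 standing 10 mm out of the stop, 0.010 pressed in flush. Slides along the dock's x, 70 mm left of its middle, 40 mm up. A light spring (up to 2 N) resists and pushes it out again if the steriliser leaves it; the stop itself is rigid
- shoe_right (a joint): The same for the right contact shoe, 70 mm right of the dock's middle
- spray_bottle: Bystander: white bottle, 68 mm across, 170 mm tall; origin at the centre of its underside
- amber_bottle: Bystander: amber glass bottle, 52 mm across, 110 mm tall; origin at the centre of its underside
- tablet_tub: Bystander: white tub, 84 mm across, 100 mm tall; origin at the centre of its underside
- lotion_bottle: Bystander: white bottle with blue cap, 56 mm across, 140 mm tall; origin at the centre of its underside
- carton: Bystander: red carton 50 x 90 x 110 mm (x, y, z); origin at the centre of its underside
- steel_bowl: Bystander: steel bowl, 120 mm across, 45 mm tall; origin at the centre of its underside
- vial: Bystander: green glass vial, 44 mm across, 70 mm tall; origin at the centre of its underside

How it is judged:
By the outcome, as a careful person would: the job done as asked, in the order asked, and still so for the second after the job is handed in, with the robot touching nothing.
It also fails if it takes over 72 s, if anything falls off the work surface, if the arm or the gripper's body presses on something with over 40 N, if the wrist force passes 120 N, or if a joint passes its speed limit or range.

ROBOT

A 6-joint arm with a two-finger parallel gripper is mounted at the origin on the work surface. World frame = base frame: x ahead of the robot, y to its left, z up, the work surface at z = 0. Lengths are in m, angles in rad, forces in N, time in s.
With the tool pointing down it reaches from about 0.275 to 0.775 m from the base axis. Payload 14.6 kg.
Tool frame: the origin (TCP) lies midway between the tips of the shut fingers; the grasp point (between the pads) lies 19 mm behind it (bot.grip_point_offset is the distance from the TCP to the grasp point, in m); z points along the fingers, y is the line along which they close (so a half turn about z gives the same grasp; the last joint's range is limited). The gripper opens to 85 mm and grips with 20 to 120 N. Pads are 22 mm wide; open, the fingers measure 114 mm over their backs; the gripper's body (76 mm by 85 mm) begins 54 mm behind the grasp point. The pads swing forward as they close: fully open they stand 13 mm farther back than shut.
Start: joints at [-1.412, 0.263, -0.048, 1.259, 0, 1.415], TCP at [0.162, -0.499, 0.231] pointing down, gripper open.
Joint ranges: [-2.65, 2.65], [-0.89, 1.7], [-1.18, 1.37], [-2.13, 2.11], [-1.35, 1.29], [-3.14, 3.14]. Speed limits (rad/s): [1.89, 1.89, 2.57, 2.79, 3.14, 3.14].

INTERFACE

Orientations are given as a unit quaternion [w, x, y, z].
In Python, from plant import bot gives the robot as it stands.
- The arm moves only by the tool drive_tool, never from a script. Its argument "steps" is a list of rows, each a list of 6 numbers: the shift along the tool's x, y, z in cm, then the turn, a rotation vector about the tool's x, y, z in rad. In form: [[x, y, z, wx, wy, wz], ...]. A call has 1 to 5 rows; each row is the pose to reach, as a shift and turn from the pose commanded when the call began, along the tool's axes at that moment; what a row does not reach only later rows make up. A row lasts 1/12 s, in which the tool goes at most 41.7 mm and 7.16 degrees, less where a joint would pass 70% of its speed; a pose out of reach is approached as far as the arm can. A call with a gripper value outside its range is refused whole. "jaw" is the finger opening in cm, from 0 to 8.54, set as the call begins (left out, the last holds). The fingers move at their own pace and stop on an object; "squeeze" is the grip in N (left out, the last holds). Time passes only in rows, so rows that repeat a pose let the fingers close. It gives the time, the measured TCP pose, the force, the opening and the grip force at its end, in the units of the state.
- bot.get_obs(): the state, without advancing time (a new reading comes with each control period).
- bot.get_image(name): name is "scene" or "top"; returns a dict with "image" (384x512x3 uint8, red, green, blue), "K" (3x3 intrinsics, pixels), "rvec" (rotation vector, rad) and "tvec" (3), from world to camera coordinates, as OpenCV has them. Camera axes: x right, y down, z forward; pixel columns grow to the right and rows downward; lengths in m; the calibration is good to about 2 mm. A picture is of the moment at which its call begins. There is no depth.
- bot.hand_in(): hands the job in; it is judged then, once.
Trained networks look in a picture, given as the dict that the camera call returned (one of the last four; its "shot" number tells which), for a name from the list of things; names that differ only in an ending like _2 or _b are one class to them, and where a whole thing is asked for, a point or a joint stands for the part that bears it (a point fixed in the world has none). Each returns a list of dicts, best first, with "p" (0 to 1); they miss things now and then, are a little off and sometimes report something else, mostly with a low value. They report only what shows in the picture. A call takes as long as a camera call.
- bot.recognise(query, picture): "location" ([x, y, z] in m, in world coordinates, good to about 4 mm: the middle of the surface that is visible of it).
- bot.landmark_of(query, picture): "location" ([x, y, z] in m, in world coordinates, good to about 4 mm: a listed point, or the origin of a listed thing).
The state is a dict: "clock": time; "joint_pos": joint angles; "joint_velocities": joint speeds; "effort": joint torques, N m; "tcp_pos": TCP position; "tool_rot": TCP orientation; "wrist_force": force on the tool from outside, world axes, zero at the start; "moment": the same for the moment, N m; "finger_gap": finger opening in m; "gripper_force": force on a finger pad.
Only numpy, scipy, OpenCV 4.12 (cv2) and the standard library are available. Lean on these libraries where they do the work, as an engineer would, in place of code of your own. Each camera call takes 0.05 s, during which the arm holds its last target. There are 200 camera calls.

## Working session

There is one attempt and no reset: what is moved stays moved. The work goes in short steps, Python scripts to look and compute and a tool call to move; the robot and the scene stay as the last step left them, time stands still between calls to the robot, and variables do not carry over. Pictures are saved under pics/ and viewed, at most 10 in all, crops included, and the job is handed in when it is done.

Besides the shell and the picture viewer there is one more tool, called after "Request:" as name(argument=value, ...) on one line, values as JSON. drive_tool: Moves the arm, as the interface text tells. Its arguments: {"type":"object","properties":{"steps":{"type":"array"},"jaw":{"type":"number"},"squeeze":{"type":"number"}},"required":["steps"]}

```bash
ls; mkdir -p pics
cat > h.py <<'E'
import numpy as np,cv2
from scipy.spatial.transform import Rotation as R
from plant import bot
def look(names,cams=("top","scene"),save=None):
    out={}
    for c in cams:
        p=bot.get_image(c)
        if save: cv2.imwrite(f"pics/{save}_{c}.png",p["image"][:,:,::-1])
        for n in names:
            r=bot.landmark_of(n,p)
            out[c,n]=[(np.round(d["location"],4).tolist(),round(d["p"],2)) for d in r[:2]]
            print(c,n,out[c,n])
    return out
E
python3 - <<'E'
from h import *
look(["steriliser_centre","bumper_left","bumper_right","dock","shoe_left","shoe_right","shell","spray_bottle","amber_bottle","tablet_tub","lotion_bottle","carton","steel_bowl","vial"],save="a")
o=bot.get_obs();print(o["clock"],o["tcp_pos"],o["tool_rot"],o["wrist_force"])
E
```

```text
pics
top steriliser_centre [([0.6683, -0.2669, 0.0049], 0.16)]
top bumper_left [([0.4423, 0.0937, 0.0355], 0.69)]
top bumper_right [([0.4974, -0.0638, 0.0341], 0.93), ([0.6804, 0.3072, -0.0024], 0.68)]
top dock [([0.7269, 0.0834, -0.0009], 0.69), ([0.5602, 0.305, -0.0034], 0.34)]Traceback (most recent call last):
  File "<stdin>", line 2, in <module>
  File "h.py", line 10, in look
    r=bot.landmark_of(n,p)
ValueError: it knows: amber_bottle, bumper_left, bumper_right, carton, dock, lotion_bottle, shell, spray_bottle, steel_bowl, steriliser_centre, tablet_tub, vial
```

Run:
```python
from h import *
look(["steriliser_centre","bumper_left","bumper_right","dock","shell","spray_bottle","amber_bottle","tablet_tub","lotion_bottle","carton","steel_bowl","vial"],save="b")
o=bot.get_obs();print(o["clock"],o["tcp_pos"],o["tool_rot"],o["wrist_force"])
```

```text
top steriliser_centre []
top bumper_left [([0.4411, 0.098, 0.0337], 0.85)]
top bumper_right [([0.4987, -0.0641, 0.0355], 0.82), ([0.529, -0.1826, 0.0015], 0.38)]
top dock [([0.7266, 0.0853, 0.0024], 0.93), ([0.6824, 0.3068, -0.0029], 0.24)]
top shell [([0.5561, 0.0472, -0.0017], 0.84)]
top spray_bottle [([0.5592, 0.3052, -0.0043], 0.9)]
top amber_bottle [([0.5317, -0.1818, -0.0008], 0.58)]
top tablet_tub [([0.7158, -0.1445, -0.0032], 0.88), ([0.4359, 0.3963, -0.0011], 0.19)]
top lotion_bottle []
top carton [([0.6683, -0.2664, 0.0041], 0.6)]
top steel_bowl [([0.437, 0.3954, -0.0001], 0.69)]
top vial [([0.6831, 0.306, -0.0047], 0.79), ([0.7193, -0.1448, -0.0008], 0.33)]
scene steriliser_centre [([0.5568, 0.0523, 0.0356], 0.71), ([0.7242, -0.1409, 0.0011], 0.31)]
scene bumper_left [([0.4378, 0.0926, 0.0383], 0.92)]
scene bumper_right [([0.5011, -0.0657, 0.0354], 0.78), ([0.6838, 0.3076, 0.0031], 0.69)]
scene dock [([0.7309, 0.0846, -0.0011], 0.91), ([0.5531, 0.053, 0.0019], 0.74)]
scene shell [([0.5557, 0.0513, -0.0015], 0.59)]
scene spray_bottle [([0.557, 0.302, 0.0006], 0.81)]
scene amber_bottle [([0.5306, -0.1843, -0.0025], 0.59)]
scene tablet_tub [([0.7218, -0.1397, -0.0018], 0.96)]
scene lotion_bottle [([0.6069, 0.4214, 0.0017], 0.79)]
scene carton [([0.6674, -0.2693, -0.0025], 0.69)]
scene steel_bowl [([0.4367, 0.3939, 0.0048], 0.7), ([0.6673, -0.2648, 0.0001], 0.47)]
scene vial [([0.682, 0.3064, 0.0036], 0.81)]
1.55 [ 0.16204096 -0.49936242  0.23128087] [-3.51726004e-06  9.87717521e-01  1.56250114e-01  1.27195015e-06] [ 6.18370803e-04 -2.00465830e-01 -1.18814780e+00]
```

View pics/b_top.png

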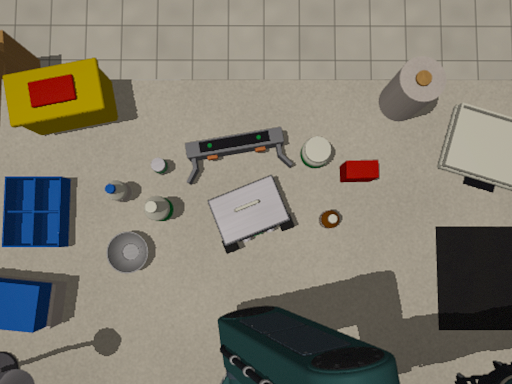

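View pics/b_scene.png

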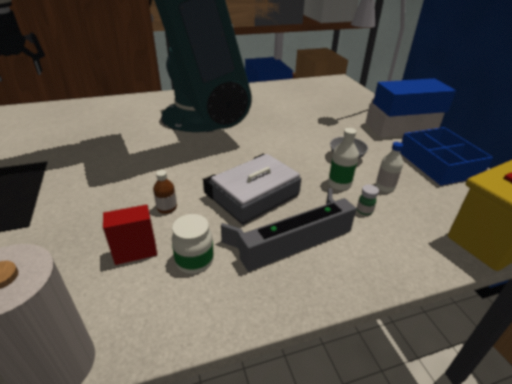

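Top view: the dock's stop is near (237,142), its shoes at (212,157) and (260,149). The steriliser is near (250,212), with bumpers at (232,246) and (287,225), so it is yawed left of the dock. Next I'll measure the dock's yaw.

Run:
```python
import cv2
i=cv2.imread("pics/b_top.png")[110:270,170:330]
cv2.imwrite("pics/c.png",cv2.resize(i,(800,600)[:1]*1+(800,) if 0 else (600,600),interpolation=cv2.INTER_CUBIC))
```

```text
(no output)
```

View pics/c.png

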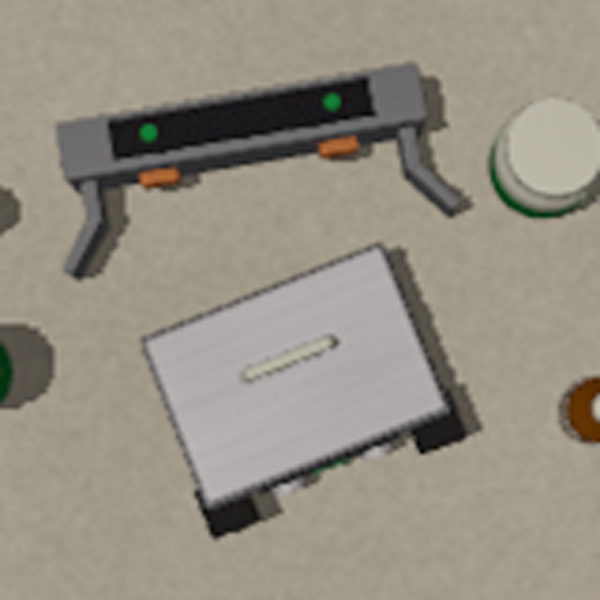

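The crop shows the dock's rear top edge running from (58,122) to (415,63). The lid corners are at (143,340), (380,245), (448,410) and (205,505). I'll back-project these.

```bash
cat >> h.py <<'E'
def bp(p,uv,z):
    Rm=cv2.Rodrigues(np.array(p["rvec"],float))[0];t=np.array(p["tvec"],float).ravel();C=-Rm.T@t
    d=np.c_[np.array(uv,float),np.ones(len(uv))]@np.linalg.inv(p["K"]).T@Rm
    return (C+d*((z-C[2])/d[:,2])[:,None])[:,:2]
def lid(p,n=0):
    "centre, yaw of lid by min-area rect of bright grey pixels near z=.076"
def ang(a,b): return np.degrees(np.arctan2(-(a-b)[0],(a-b)[1]))
def go(xyz,yaw):
    "shift in tool axes (cm) and turn to a down pose with tool x at yaw (deg)"
    o=bot.get_obs();q=np.array(o["tool_rot"]);r=R.from_quat(q[[1,2,3,0]])
    T=R.from_euler("z",yaw,degrees=True)*R.from_euler("x",180,degrees=True)
    print("go",np.round(r.inv().apply(np.array(xyz)-o["tcp_pos"])*100,2),np.round((r.inv()*T).as_rotvec(),3))
E
python3 - <<'E'
from h import *
p=bot.get_image("top")
f=lambda l:[(170+u/3.75,110+v/3.75) for u,v in l]
D=bp(p,f([(58,122),(415,63),(75,181),(424,119)]),.075);print(D,ang(D[0],D[1]),ang(D[2],D[3]))
L=bp(p,f([(143,340),(380,245),(448,410),(205,505)]),.076);print(L,L.mean(0),ang(L[0],L[1]),ang(L[3],L[2]))
S=bp(p,f([(160,178),(338,147)]),.046);print(S,ang(*S))
a=np.radians(9.5);B=np.array([.440,.094]);
go([.162,-.499,.22],9.5)
go([.396,.096,.2],9.5)
E
```

```text
[[ 0.74588424  0.22882675]
 [ 0.79141044 -0.0414621 ]
 [ 0.70082553  0.21543076]
 [ 0.74834716 -0.04809745]] 9.560893053524369 10.222199904613694
[[ 0.58058244  0.16300165]
 [ 0.65216839 -0.01449981]
 [ 0.52824137 -0.06493293]
 [ 0.45784892  0.11591481]] [0.55471028 0.04987093] 21.96411300230158 21.267778159048923
[[0.70770461 0.15402926]
 [0.7319399  0.01683548]] 10.017951759716773
go [ 0.01 -0.04  1.13] [-0.    -0.     0.148]
go [ 40.63 -49.41   3.13] [-0.    -0.     0.148]
```

Request:
drive_tool(steps=[[4,-4,0,0,0,0.07],[7,-7,0,0,0,0.148],[10,-11,0.5,0,0,0.148],[13,-14,1,0,0,0.148],[13,-15,1,0,0,0.148]], jaw=0)

```text
clock: 2.02
tcp_pos: [0.2401, -0.3142, 0.221]
tool_rot: [-0.0, 0.997, 0.083, 0.0]
wrist_force: [0.4, 0.6, 0.8]
finger_gap: 0.0258
gripper_force: 0.0
```

Request:
drive_tool(steps=[[2,-3,0,0,0,0],[4,-6,0,0,0,0],[6,-9,0,0,0,0],[7.2,-12.6,0,0,0,0]])

```text
clock: 2.35
tcp_pos: [0.2906, -0.1794, 0.2214]
tool_rot: [0.0, 0.997, 0.083, 0.0]
wrist_force: [0.7, -0.1, -0.0]
finger_gap: 0.0001
gripper_force: 0.0
```

Request:
drive_tool(steps=[[2,-3,0,0,0,0],[4,-6,0,0,0,0],[6,-9,0,0,0,0],[7.2,-12.6,0,0,0,0]])

```text
clock: 2.68
tcp_pos: [0.341, -0.0429, 0.2215]
tool_rot: [0.0, 0.997, 0.083, 0.001]
wrist_force: [1.5, 0.9, 1.0]
finger_gap: -0.0001
gripper_force: 0.0
```

Request:
drive_tool(steps=[[2,-3,0,0,0,0],[4,-6,0,0,0,0],[6,-9,0,0,0,0],[7.2,-12.6,0,0,0,0],[7.2,-12.6,0,0,0,0]])

```text
clock: 3.1
tcp_pos: [0.3905, 0.0971, 0.2212]
tool_rot: [-0.001, 0.996, 0.086, 0.0]
wrist_force: [-0.4, -0.4, -0.1]
finger_gap: 0.0003
gripper_force: 0.0
```

```bash
cat >> h.py <<'E'
X=np.array([np.cos(np.radians(10)),np.sin(np.radians(10))]);Y=np.array([-X[1],X[0]]);DO=np.array([.729,.086])
def st(c,yaw):
    "print steriliser in dock frame (mm, deg), and push poses"
    d=np.array(c)-DO;print("ster dock mm",np.round(d@X*1000,1),np.round(d@Y*1000,1),"yaw",round(yaw-10,1))
    u=R.from_euler("z",yaw,degrees=True).as_matrix()[:2,:2]
    for s,n in((1,"L"),(-1,"R")):
        b=np.array(c)+u@[-.092,s*.087];t=b-X*.031
        print(n,np.round(b,4),end=" pre ");go([*t,.03],10)
E
python3 -c "
from h import *
o=bot.get_obs();print(o['clock'],o['tcp_pos'],o['tool_rot'],o['wrist_force'])
st([.5553,.049],21.5)"
```

```text
3.1 [0.39054643 0.09710599 0.22120075] [-6.87005772e-04  9.96312409e-01  8.57966660e-02  2.08264894e-04] [-0.37430384 -0.4437009  -0.13760789]
ster dock mm -177.5 -6.3 yaw 11.5
L [0.4378 0.0962] pre go [ 1.53  0.93 19.12] [-0.001 -0.001 -0.003]
R [ 0.5016 -0.0657] pre go [ 5.05 17.97 19.1 ] [-0.001 -0.001 -0.003]
```

Request:
drive_tool(steps=[[0.5,0.7,3.5,0,0,-0.1],[1.0,1.5,7,0,0,-0.2],[1.0,1.5,10.5,0,0,-0.2],[1.0,1.5,14,0,0,-0.2],[1.0,1.5,16,0,0,-0.2]])

```text
clock: 3.52
tcp_pos: [0.4009, 0.0785, 0.0586]
tool_rot: [-0.0, 0.983, 0.182, -0.001]
wrist_force: [0.1, 0.4, 0.3]
finger_gap: 0.0002
gripper_force: 0.0
```

Request:
drive_tool(steps=[[0,0,1.5,0,0,0],[0,0,3,0,0,0],[1.2,0,3.1,0,0,0],[2,0,3.1,0,0,0],[2.4,0,3.1,0,0,0]])

```text
clock: 3.93
tcp_pos: [0.4271, 0.0877, 0.0311]
tool_rot: [0.0, 0.983, 0.182, 0.001]
wrist_force: [0.1, -0.3, 0.1]
finger_gap: 0.0001
gripper_force: 0.0
```

```bash
python3 -c "
from h import *
o=bot.get_obs();print(o['clock'],o['tcp_pos'],o['tool_rot'],o['wrist_force'])
st([.5553,.049],21.5)
look(['bumper_left','bumper_right','shell'],save='d')
import cv2;a=cv2.imread('pics/d_top.png')[130:280,170:330];b=cv2.imread('pics/d_scene.png')[120:270,180:340]
cv2.imwrite('pics/d.png',cv2.resize(np.hstack([a,b]),None,fx=2.5,fy=2.5,interpolation=cv2.INTER_CUBIC))"
```

```text
3.9333 [0.42708491 0.08769424 0.0311245 ] [1.03035662e-04 9.83312543e-01 1.81921830e-01 9.37965514e-04] [ 0.12468822 -0.32115085  0.07789091]
ster dock mm -177.5 -6.3 yaw 11.5
L [0.4378 0.0962] pre go [-1.74 -1.    0.11] [ 0.    -0.002  0.191]
R [ 0.5016 -0.0657] pre go [-1.57 16.4   0.12] [ 0.    -0.002  0.191]
top bumper_left []
top bumper_right [([0.4991, -0.064, 0.0374], 0.64)]
top shell [([0.5548, 0.0508, -0.0037], 0.82)]
scene bumper_left [([0.4385, 0.0941, 0.0379], 0.65)]
scene bumper_right []
scene shell [([0.5559, 0.0554, 0.002], 0.81)]
```

View pics/d.png

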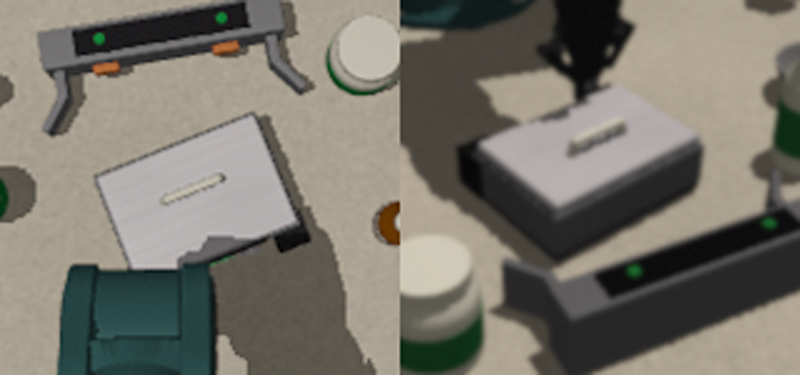

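The fingers stand just behind the left bumper, clear of the panel. I'll push along an arc.

Request:
drive_tool(steps=[[0.4,-0.4,0,0,0,0.02],[0.8,-0.7,0,0,0,0.05],[1.2,-1.0,0,0,0,0.07],[1.7,-1.3,0,0,0,0.105],[2.2,-1.6,0,0,0,0.14]])

```text
clock: 4.75
tcp_pos: [0.4376, 0.1099, 0.0301]
tool_rot: [0.0, 0.994, 0.112, -0.002]
wrist_force: [-10.3, -3.6, 8.2]
finger_gap: -0.0002
gripper_force: 5.3
```

```bash
python3 -c "
from h import *
o=bot.get_obs();print(o['clock'],o['tcp_pos'],o['tool_rot'],o['wrist_force'])
look(['bumper_left','bumper_right','shell'],save='e')"
```

```text
4.75 [0.43756581 0.10992452 0.03011342] [ 2.68091787e-04  9.93733330e-01  1.11763021e-01 -1.73892009e-03] [-10.33589609  -3.57114807   8.15312351]
top bumper_left []
top bumper_right [([0.4889, -0.0505, 0.0361], 0.6)]
top shell [([0.5607, 0.0507, -0.0034], 0.89), ([0.531, -0.1832, 0.0012], 0.48)]
scene bumper_left []
scene bumper_right [([0.4927, -0.0541, 0.0339], 0.72)]
scene shell [([0.56, 0.0528, -0.0009], 0.8)]
```

Request:
drive_tool(steps=[[0.35,-0.25,0,0,0,0.02],[0.7,-0.5,0,0,0,0.045],[1.0,-0.7,0,0,0,0.07],[1.35,-0.9,0,0,0,0.09],[1.65,-1.1,0,0,0,0.115]])

```text
clock: 5.57
tcp_pos: [0.4514, 0.1244, 0.03]
tool_rot: [0.0, 0.998, 0.055, -0.002]
wrist_force: [-9.7, -1.8, 5.0]
finger_gap: -0.0002
gripper_force: 4.8
```

Request:
drive_tool(steps=[[0.35,-0.25,0,0,0,0.02],[0.7,-0.5,0,0,0,0.045],[1.0,-0.7,0,0,0,0.07],[1.35,-0.9,0,0,0,0.09],[1.65,-1.1,0,0,0,0.115]])

```text
clock: 5.98
tcp_pos: [0.4672, 0.1061, 0.0298]
tool_rot: [-0.013, 1.0, 0.019, -0.003]
wrist_force: [-10.9, 7.3, 2.2]
finger_gap: 0.0003
gripper_force: 5.5
```

Request:
drive_tool(steps=[[-1,-0.2,0,0,0,0],[-3,-0.2,0,0,0,0],[-4.5,2,0,0,0,0],[-5,5,0,0,0,-0.05],[-5,9,0,0,0,-0.1]])

```text
clock: 6.4
tcp_pos: [0.4211, 0.0142, 0.0284]
tool_rot: [-0.012, 0.997, 0.072, 0.0]
wrist_force: [2.0, -0.5, -0.3]
finger_gap: -0.0002
gripper_force: 0.0
```

```bash
cat >> h.py <<'E'
def lidpose(save=None):
    "steriliser centre and yaw from the bright lid in the top picture"
    p=bot.get_image("top");im=p["image"].astype(int)
    if save: cv2.imwrite(f"pics/{save}.png",im[:,:,::-1].astype(np.uint8))
    r=[d["location"] for d in bot.landmark_of("shell",p)[:1]];print("shell",np.round(r,4).tolist())
    m=((im.min(2)>140)&(im.max(2)-im.min(2)<22)).astype(np.uint8)
    m=cv2.morphologyEx(m,cv2.MORPH_OPEN,np.ones((3,3)))
    for c in cv2.findContours(m,cv2.RETR_EXTERNAL,cv2.CHAIN_APPROX_NONE)[0]:
        if cv2.contourArea(c)<1200: continue
        b=bp(p,c[:,0],.078)
        if b[:,0].min()<.35 or b[:,0].max()>.85 or abs(b[:,1]).max()>.3: continue
        (cx,cy),(w,h),a=cv2.minAreaRect((b*1000).astype(np.float32))
        yaw=(a+45)%90-45;print("lid",round(cx,1),round(cy,1),round(w),round(h),"yaw",round(yaw,1))
        st([cx/1000,cy/1000],yaw)
E
python3 -c "
from h import *
o=bot.get_obs();print(o['clock'],o['tcp_pos'],o['tool_rot'],o['wrist_force'])
lidpose('f_top')
look(['bumper_left','bumper_right','shell'])"
```

```text
6.4 [0.42112484 0.01421977 0.02840081] [-1.18712744e-02  9.97344431e-01  7.18548732e-02  1.90546084e-04] [ 1.98886024 -0.52285202 -0.27928805]
shell [[0.5798, 0.0442, -0.0059]]
lid 578.2 49.1 129 189 yaw 5.4
ster dock mm -154.9 -10.2 yaw -4.6
L [0.4783 0.127 ] pre go [  3.95 -10.76   0.1 ] [-0.022 -0.004 -0.038]
R [ 0.4949 -0.0463] pre go [ 3.23  6.62 -0.28] [-0.022 -0.004 -0.038]
top bumper_left [([0.4785, 0.1245, 0.0364], 0.87), ([0.727, 0.0845, 0.0005], 0.47)]
top bumper_right [([0.4898, -0.0437, 0.0362], 0.92), ([0.4346, 0.3969, 0.0], 0.52)]
top shell [([0.578, 0.0476, -0.0015], 0.65)]
scene bumper_left [([0.4741, 0.1201, 0.0383], 0.69)]
scene bumper_right [([0.4918, -0.0469, 0.0347], 0.67)]
scene shell [([0.577, 0.0521, -0.0001], 0.93)]
```

```bash
python3 -c "
from h import *
o=bot.get_obs();print(np.round(o['joint_pos'],3))"
```

```text
[-0.175  0.271 -0.663  0.643  0.023  2.827]
```

Request:
drive_tool(steps=[[0,1.5,0,0,0,-0.12],[0,3,0,0,0,-0.24],[0,4.5,0,0,0,-0.36],[0,6,0,0,0,-0.48],[0,6.8,0,0,0,-0.6]])

```text
clock: 7.32
tcp_pos: [0.4329, -0.0543, 0.0265]
tool_rot: [-0.011, 0.931, 0.364, 0.004]
wrist_force: [0.0, 0.1, -0.2]
finger_gap: 0.0001
gripper_force: 0.0
```

Request:
drive_tool(steps=[[0,0,0,0,0,-0.12],[0,0,0,0,0,-0.24],[0,0,0,0,0,-0.36],[0,0,0,0,0,-0.48],[0,0,0,0,0,-0.6]])

```text
clock: 7.73
tcp_pos: [0.4325, -0.053, 0.0265]
tool_rot: [-0.01, 0.782, 0.623, 0.007]
wrist_force: [-0.1, 0.4, -0.5]
finger_gap: 0.0001
gripper_force: 0.0
```

```bash
python3 -c "
from h import *
o=bot.get_obs();print(o['clock'],o['tcp_pos'],np.round(o['joint_pos'],3))
go([.464,-.049,.03],95.4)"
```

```text
7.7333 [ 0.43247697 -0.05298001  0.0264656 ] [-0.324  0.293 -0.633  0.654  0.022  1.472]
go [ 1.1   2.98 -0.35] [-0.003 -0.024 -0.32 ]
```

Request:
drive_tool(steps=[[0.5,0.8,-0.2,0,-0.024,-0.12],[1.1,1.5,-0.35,0,-0.024,-0.24],[1.1,3,-0.35,0,-0.024,-0.32],[1.1,4,-0.35,0,-0.024,-0.32],[1.0,4.5,-0.35,0,-0.024,-0.32]])

```text
clock: 8.15
tcp_pos: [0.4799, -0.0541, 0.0299]
tool_rot: [-0.001, 0.676, 0.737, -0.001]
wrist_force: [-0.0, -0.3, -0.3]
finger_gap: -0.0001
gripper_force: 0.0
```

Request:
drive_tool(steps=[[-0.25,0.35,0,0,0,-0.02],[-0.45,0.7,0,0,0,-0.04],[-0.65,1.05,0,0,0,-0.065],[-0.9,1.4,0,0,0,-0.09],[-1.1,1.75,0,0,0,-0.115]])

```text
clock: 8.57
tcp_pos: [0.4949, -0.0637, 0.0295]
tool_rot: [-0.003, 0.632, 0.775, -0.002]
wrist_force: [-10.0, -1.6, 6.5]
finger_gap: -0.0003
gripper_force: 4.9
```

Request:
drive_tool(steps=[[-0.25,0.35,0,0,0,-0.02],[-0.45,0.7,0,0,0,-0.04],[-0.65,1.05,0,0,0,-0.065],[-0.9,1.4,0,0,0,-0.09],[-1.1,1.75,0,0,0,-0.115]])

```text
clock: 8.98
tcp_pos: [0.5144, -0.0713, 0.0295]
tool_rot: [-0.003, 0.587, 0.81, -0.002]
wrist_force: [-8.9, -3.2, 5.6]
finger_gap: -0.0001
gripper_force: 5.1
```

```bash
python3 -c "
from h import *
o=bot.get_obs();print(o['clock'],o['tcp_pos'],np.round(o['joint_pos'],3))
lidpose('g_top')
look(['bumper_left','bumper_right','shell'])"
```

```text
8.9833 [ 0.51437708 -0.07126067  0.02949036] [-0.293  0.406 -0.428  0.744 -0.002  0.961]
shell [[0.5882, 0.048, -0.0001]]
lid 588.0 51.3 130 190 yaw 17.6
ster dock mm -144.9 -9.6 yaw 7.6
L [0.474  0.1065] pre go [18.63 -1.45 -0.02] [-0.005  0.004  1.712]
R [ 0.5265 -0.0594] pre go [ 1.23 -1.61 -0.03] [-0.005  0.004  1.712]
top bumper_left [([0.4761, 0.106, 0.0363], 0.63)]
top bumper_right [([0.5232, -0.0591, 0.0358], 0.76)]
top shell [([0.5873, 0.0487, -0.0036], 0.58), ([0.6687, -0.2652, 0.0055], 0.34)]
scene bumper_left [([0.4724, 0.1005, 0.0392], 0.88), ([0.528, -0.1825, -0.0011], 0.73)]
scene bumper_right [([0.5237, -0.0593, 0.0345], 0.86)]
scene shell [([0.5847, 0.0515, -0.0029], 0.73), ([0.529, -0.1838, -0.0015], 0.21)]
```

Request:
drive_tool(steps=[[-0.15,0.35,0,0,0,-0.02],[-0.3,0.7,0,0,0,-0.04],[-0.5,1.05,0,0,0,-0.065],[-0.65,1.4,0,0,0,-0.09],[-0.8,1.75,0,0,0,-0.115]])

```text
clock: 9.9
tcp_pos: [0.5338, -0.0739, 0.0295]
tool_rot: [-0.002, 0.54, 0.842, -0.002]
wrist_force: [-7.7, -6.8, 5.7]
finger_gap: -0.0004
gripper_force: 6.0
```

Request:
drive_tool(steps=[[-0.2,0.35,0,0,0,-0.02],[-0.4,0.7,0,0,0,-0.04],[-0.6,1.05,0,0,0,-0.065],[-0.8,1.4,0,0,0,-0.09],[-1.0,1.75,0,0,0,-0.115]])

```text
clock: 10.32
tcp_pos: [0.554, -0.0756, 0.0295]
tool_rot: [-0.002, 0.49, 0.872, -0.002]
wrist_force: [-8.2, -6.1, 6.4]
finger_gap: 0.0
gripper_force: 5.1
```

Request:
drive_tool(steps=[[0,-1.5,0,0,0,0],[0,-4,0,0,0,0],[4,-4,0,0,0,0],[8,-4,0,0,0,0],[12,-4,0,0,0,0]])

```text
clock: 10.73
tcp_pos: [0.4573, 0.007, 0.0298]
tool_rot: [-0.002, 0.492, 0.871, -0.001]
wrist_force: [0.9, 0.9, -0.2]
finger_gap: 0.0002
gripper_force: 0.0
```

```bash
python3 - <<'E'
s=open('h.py').read()
s=s.replace('t=b-X*.031','t=b+u@[-.031,0]').replace('go([*t,.03],10)','go([*t,.03],yaw+90)')
open('h.py','w').write(s)
E
python3 -c "
from h import *
o=bot.get_obs();print(o['clock'],o['tcp_pos'],np.round(o['joint_pos'],3))
lidpose('i_top')"
```

```text
10.7333 [0.45733615 0.00704811 0.02979303] [-0.163  0.318 -0.58   0.677 -0.     0.865]
shell [[0.5974, 0.0585, -0.0015]]
lid 599.4 59.6 129 189 yaw 30.3
ster dock mm -132.2 -3.5 yaw 20.3
L [0.476  0.0883] pre go [ 5.61  2.81 -0.01] [-0.005 -0.005  0.019]
R [ 0.5639 -0.0619] pre go [-11.79   2.48  -0.09] [-0.005 -0.005  0.019]
```

Request:
drive_tool(steps=[[3,0,0,0,0,0],[5.7,0.5,0,0,0,0.02],[5.7,2.8,0,0,0,0.02],[5.7,3.8,0,0,0,0.02],[5.7,4.3,0,0,0,0.02]])

```text
clock: 11.25
tcp_pos: [0.4662, 0.078, 0.0298]
tool_rot: [-0.002, 0.498, 0.867, -0.001]
wrist_force: [-13.6, -4.1, 9.5]
finger_gap: -0.0003
gripper_force: 7.1
```

Request:
drive_tool(steps=[[0.2,0.35,0,0,0,0.02],[0.45,0.7,0,0,0,0.04],[0.65,1.05,0,0,0,0.065],[0.85,1.4,0,0,0,0.09],[1.1,1.75,0,0,0,0.115]])

```text
clock: 11.67
tcp_pos: [0.474, 0.0947, 0.0296]
tool_rot: [-0.002, 0.549, 0.836, -0.002]
wrist_force: [-9.7, -6.1, 8.0]
finger_gap: -0.0004
gripper_force: 5.5
```

Request:
drive_tool(steps=[[0.2,0.35,0,0,0,0.02],[0.4,0.7,0,0,0,0.04],[0.6,1.05,0,0,0,0.065],[0.8,1.4,0,0,0,0.09],[1.0,1.75,0,0,0,0.115]])

```text
clock: 12.08
tcp_pos: [0.4856, 0.1111, 0.0295]
tool_rot: [-0.003, 0.596, 0.803, -0.003]
wrist_force: [-13.1, -2.8, 10.2]
finger_gap: -0.0001
gripper_force: 6.7
```

Request:
drive_tool(steps=[[0.2,0.35,0,0,0,0.02],[0.4,0.7,0,0,0,0.04],[0.6,1.05,0,0,0,0.065],[0.8,1.4,0,0,0,0.09],[1.0,1.75,0,0,0,0.115]])

```text
clock: 12.5
tcp_pos: [0.4994, 0.1259, 0.0294]
tool_rot: [-0.003, 0.641, 0.768, -0.003]
wrist_force: [-13.0, -2.4, 11.3]
finger_gap: -0.0
gripper_force: 6.8
```

```bash
python3 -c "
from h import *
o=bot.get_obs();print(o['clock'],o['tcp_pos'],np.round(o['joint_pos'],3))
lidpose('j_top')
look(['bumper_left','bumper_right','shell'])"
```

```text
12.5 [0.49935795 0.12589899 0.02940863] [ 0.089  0.401 -0.437  0.74   0.     1.48 ]
shell [[0.6188, 0.063, -0.0018]]
lid 631.1 67.4 108 189 yaw 10.9
ster dock mm -99.7 -1.3 yaw 0.9
L [0.5243 0.1354] pre go [ 0.43 -0.55 -0.06] [-0.006 -0.001 -0.01 ]
R [ 0.5572 -0.0354] pre go [-16.97  -0.38  -0.08] [-0.006 -0.001 -0.01 ]
top bumper_left []
top bumper_right []
top shell [([0.6197, 0.0645, -0.0041], 0.73), ([0.7188, -0.1425, -0.0034], 0.4)]
scene bumper_left [([0.5122, 0.1313, 0.0358], 0.73)]
scene bumper_right [([0.5418, -0.038, 0.0351], 0.62)]
scene shell [([0.6184, 0.0646, 0.0023], 0.93), ([0.7233, -0.1444, -0.0011], 0.69)]
```

Request:
drive_tool(steps=[[0,-1.5,0,0,0,0],[0,-4,0,0,0,0],[-4,-4,0,0,0,0],[-8,-4,0,0,0,0],[-12,-4,0,0,0,0]])

```text
clock: 13.42
tcp_pos: [0.4838, -0.0004, 0.03]
tool_rot: [-0.001, 0.64, 0.769, -0.001]
wrist_force: [1.2, 1.5, -0.6]
finger_gap: 0.0
gripper_force: 0.0
```

Request:
drive_tool(steps=[[-3,0,0,0,0,0],[-5,0.5,0,0,0,0],[-5,2,0,0,0,0],[-5,3.2,0,0,0,0],[-5,3.8,0,0,0,0]])

```text
clock: 13.83
tcp_pos: [0.5316, -0.0421, 0.0296]
tool_rot: [-0.001, 0.641, 0.768, -0.001]
wrist_force: [-1.2, -0.1, -0.2]
finger_gap: -0.0002
gripper_force: 0.0
```

Request:
drive_tool(steps=[[-0.2,0.35,0,0,0,-0.02],[-0.45,0.7,0,0,0,-0.04],[-0.65,1.05,0,0,0,-0.065],[-0.85,1.4,0,0,0,-0.09],[-1.1,1.75,0,0,0,-0.115]])

```text
clock: 14.25
tcp_pos: [0.5474, -0.0487, 0.0293]
tool_rot: [-0.003, 0.594, 0.804, -0.002]
wrist_force: [-9.2, -0.6, 5.8]
finger_gap: 0.0001
gripper_force: 4.7
```

Request:
drive_tool(steps=[[-0.2,0.35,0,0,0,-0.02],[-0.4,0.7,0,0,0,-0.04],[-0.6,1.05,0,0,0,-0.065],[-0.8,1.4,0,0,0,-0.09],[-1.0,1.75,0,0,0,-0.115]])

```text
clock: 14.67
tcp_pos: [0.5671, -0.0535, 0.0293]
tool_rot: [-0.003, 0.547, 0.837, -0.002]
wrist_force: [-10.5, -6.2, 7.7]
finger_gap: -0.0003
gripper_force: 6.5
```

Request:
drive_tool(steps=[[0,-1.5,0,0,0,0],[0,-4,0,0,0,0],[4,-5,0,0,0,0],[8,-5,0,0,0,0],[12,-5,0,0,0,0]])

```text
clock: 15.08
tcp_pos: [0.4736, 0.0373, 0.0298]
tool_rot: [-0.002, 0.548, 0.836, -0.001]
wrist_force: [1.8, 0.5, -0.3]
finger_gap: -0.0001
gripper_force: 0.0
```

```bash
python3 -c "
from h import *
o=bot.get_obs();print(o['clock'],o['tcp_pos'],np.round(o['joint_pos'],3))
lidpose('k_top')
look(['bumper_left','bumper_right','shell'])"
```

```text
15.0833 [0.47359563 0.03733372 0.02984319] [-0.093  0.342 -0.538  0.694 -0.     1.068]
shell [[0.6303, 0.0669, -0.0043]]
lid 631.8 69.7 130 189 yaw 22.7
ster dock mm -98.6 0.8 yaw 12.7
L [0.5133 0.1144] pre go [ 5.13  3.69 -0.02] [-0.005 -0.003  0.02 ]
R [ 0.5805 -0.0461] pre go [-12.27   3.35  -0.07] [-0.005 -0.003  0.02 ]
top bumper_left [([0.5163, 0.1102, 0.0374], 0.89), ([0.6708, -0.2652, 0.0015], 0.19)]
top bumper_right [([0.5167, 0.114, 0.0357], 0.34), ([0.7265, 0.0818, -0.0011], 0.17)]
top shell [([0.6301, 0.0683, -0.004], 0.81), ([0.5583, 0.304, -0.0018], 0.5)]
scene bumper_left [([0.515, 0.1112, 0.0384], 0.57)]
scene bumper_right [([0.5765, -0.0454, 0.0363], 0.94)]
scene shell [([0.6325, 0.0729, 0.0005], 0.91)]
```

Request:
drive_tool(steps=[[3,0,0,0,0,0],[5.2,1.5,0,0,0,0.02],[5.2,3.6,0,0,0,0.02],[5.2,4.7,0,0,0,0.02],[5.2,5.2,0,0,0,0.02]])

```text
clock: 16.0
tcp_pos: [0.5021, 0.106, 0.0296]
tool_rot: [-0.002, 0.556, 0.831, -0.001]
wrist_force: [-14.7, -2.5, 10.3]
finger_gap: 0.0001
gripper_force: 6.9
```

Request:
drive_tool(steps=[[0.2,0.35,0,0,0,0.02],[0.45,0.7,0,0,0,0.04],[0.65,1.05,0,0,0,0.065],[0.85,1.4,0,0,0,0.09],[1.1,1.75,0,0,0,0.115]])

```text
clock: 16.42
tcp_pos: [0.5119, 0.1216, 0.0294]
tool_rot: [-0.002, 0.603, 0.797, -0.003]
wrist_force: [-9.1, -3.9, 6.6]
finger_gap: -0.0004
gripper_force: 5.2
```

Request:
drive_tool(steps=[[0.2,0.35,0,0,0,0.02],[0.4,0.7,0,0,0,0.04],[0.6,1.05,0,0,0,0.065],[0.8,1.4,0,0,0,0.09],[1.0,1.75,0,0,0,0.115]])

```text
clock: 16.83
tcp_pos: [0.5257, 0.1363, 0.0294]
tool_rot: [-0.003, 0.648, 0.762, -0.003]
wrist_force: [-12.7, -1.6, 9.3]
finger_gap: 0.0001
gripper_force: 6.5
```

Request:
drive_tool(steps=[[0.1,0.25,0,0,0,0.015],[0.2,0.4,0,0,0,0.03],[0.2,-1.5,0,0,0,0.03],[0.2,-4,0,0,0,0.03],[-3,-5,0,0,0,0.03]])

```text
clock: 17.25
tcp_pos: [0.48, 0.1012, 0.0295]
tool_rot: [-0.003, 0.658, 0.753, -0.002]
wrist_force: [0.7, -1.8, 0.1]
finger_gap: 0.0
gripper_force: 0.0
```

Request:
drive_tool(steps=[[-3,0,0,0,0,0],[-6,0,0,0,0,0],[-8,0,0,0,0,0]])

```text
clock: 17.5
tcp_pos: [0.4941, 0.0173, 0.03]
tool_rot: [-0.001, 0.659, 0.752, -0.001]
wrist_force: [0.3, -0.3, 0.1]
finger_gap: -0.0001
gripper_force: 0.0
```

```bash
python3 -c "
from h import *
o=bot.get_obs();print(o['clock'],o['tcp_pos'],np.round(o['joint_pos'],3))
lidpose('l_top')
look(['bumper_left','bumper_right','shell'])"
```

```text
17.5 [0.49406284 0.01731748 0.0299807 ] [-1.30e-01  3.68e-01 -4.92e-01  7.13e-01 -1.00e-03  1.31e+00]
shell [[0.6469, 0.0711, -0.0037]]
lid 647.5 72.6 130 189 yaw 8.3
ster dock mm -82.6 1.0 yaw -1.7
L [0.5438 0.1454] pre go [12.06  3.43 -0.02] [-0.003  0.    -0.017]
R [ 0.5691 -0.0268] pre go [-5.34  3.73 -0.02] [-0.003  0.    -0.017]
top bumper_left [([0.546, 0.1427, 0.0386], 0.92), ([0.5588, 0.3051, -0.0018], 0.2)]
top bumper_right [([0.5639, -0.0237, 0.0369], 0.96), ([0.4348, 0.3956, -0.0018], 0.25)]
top shell [([0.6484, 0.0721, -0.0049], 0.69), ([0.5342, -0.1844, -0.0002], 0.19)]
scene bumper_left [([0.5446, 0.141, 0.0399], 0.85), ([0.6669, -0.2677, -0.0019], 0.74)]
scene bumper_right [([0.5663, -0.0275, 0.0344], 0.79)]
scene shell []
```

Request:
drive_tool(steps=[[-3,0,0,0,0,0],[-5.4,2,0,0,0,-0.02],[-5.4,4,0,0,0,-0.02],[-5.4,5,0,0,0,-0.02],[-5.5,5.3,0,0,0,-0.02]])

```text
clock: 18.42
tcp_pos: [0.5544, -0.0275, 0.0295]
tool_rot: [-0.001, 0.651, 0.759, -0.002]
wrist_force: [-9.6, -0.3, 6.7]
finger_gap: 0.0
gripper_force: 4.8
```

Request:
drive_tool(steps=[[-0.15,0.25,0,0,0,-0.02],[-0.3,0.5,0,0,0,-0.04],[-0.5,0.75,0,0,0,-0.06],[-0.65,1.0,0,0,0,-0.08],[-0.8,1.2,0,0,0,-0.1]])

```text
clock: 18.83
tcp_pos: [0.5644, -0.0331, 0.0293]
tool_rot: [-0.003, 0.612, 0.791, -0.002]
wrist_force: [-13.2, -2.9, 6.9]
finger_gap: -0.0001
gripper_force: 6.5
```

Request:
drive_tool(steps=[[0,-1.5,0,0,0,0],[0,-4,0,0,0,0],[4,-4.5,0,0,0,0],[8,-4.5,0,0,0,0],[12,-4.5,0,0,0,0]])

```text
clock: 19.25
tcp_pos: [0.492, 0.0724, 0.03]
tool_rot: [-0.001, 0.613, 0.79, -0.001]
wrist_force: [0.2, 0.2, -0.7]
finger_gap: -0.0
gripper_force: 0.0
```

```bash
python3 -c "
from h import *
o=bot.get_obs();print(o['clock'],o['tcp_pos'],np.round(o['joint_pos'],3))
lidpose('m_top')
look(['bumper_left','bumper_right','shell'],['scene'])"
```

```text
19.25 [0.49204239 0.07235448 0.03000027] [-0.018  0.373 -0.485  0.717  0.     1.302]
shell [[0.6501, 0.0728, -0.0023]]
lid 651.2 73.1 130 189 yaw 12.3
ster dock mm -78.9 0.8 yaw 2.3
L [0.5428 0.1385] pre go [ 4.88  3.53 -0.01] [-0.004 -0.002  0.043]
R [ 0.5798 -0.0315] pre go [-12.51   2.78  -0.04] [-0.004 -0.002  0.043]
scene bumper_left [([0.5426, 0.1338, 0.0389], 0.71)]
scene bumper_right [([0.5784, -0.031, 0.0344], 0.7), ([0.6685, -0.2638, -0.0005], 0.42)]
scene shell [([0.6486, 0.073, 0.0039], 0.87), ([0.6837, 0.3068, 0.0041], 0.58)]
```

Request:
drive_tool(steps=[[2.5,0,0,0,0,0.02],[4.9,2,0,0,0,0.043],[4.9,4,0,0,0,0.043],[4.9,4.8,0,0,0,0.043],[5.0,5.1,0,0,0,0.043]])

```text
clock: 19.97
tcp_pos: [0.5304, 0.1316, 0.0293]
tool_rot: [-0.002, 0.63, 0.777, -0.002]
wrist_force: [-11.9, -5.3, 7.7]
finger_gap: 0.0001
gripper_force: 5.7
```

Request:
drive_tool(steps=[[0.15,0.25,0,0,0,0.02],[0.3,0.5,0,0,0,0.04],[0.45,0.7,0,0,0,0.05],[0.6,0.95,0,0,0,0.07],[0.7,1.15,0,0,0,0.085]])

```text
clock: 20.38
tcp_pos: [0.5369, 0.1398, 0.0291]
tool_rot: [-0.003, 0.663, 0.749, -0.004]
wrist_force: [-27.0, -13.2, 19.9]
finger_gap: -0.0003
gripper_force: 14.6
```

Request:
drive_tool(steps=[[0,-1.5,0,0,0,0],[0,-4,0,0,0,0],[-4,-4.5,0,0,0,0],[-8,-4.5,0,0,0,0],[-12,-4.5,0,0,0,0]])

```text
clock: 20.8
tcp_pos: [0.5097, 0.0148, 0.0299]
tool_rot: [-0.001, 0.662, 0.75, -0.001]
wrist_force: [2.5, -0.1, 0.3]
finger_gap: 0.0
gripper_force: 0.0
```

```bash
python3 -c "
from h import *
o=bot.get_obs();print(o['clock'],o['tcp_pos'],np.round(o['joint_pos'],3))
lidpose('n_top')
look(['bumper_left','bumper_right','shell'],['scene'])"
```

```text
20.8 [0.50971082 0.01480741 0.02992748] [-1.310e-01  3.900e-01 -4.540e-01  7.300e-01 -1.000e-03  1.315e+00]
shell [[0.6556, 0.0715, -0.006]]
lid 655.0 73.6 130 189 yaw 8.5
ster dock mm -75.1 0.6 yaw -1.5
L [0.5511 0.146 ] pre go [12.82  2.45 -0.03] [-0.002  0.001 -0.031]
R [ 0.5769 -0.0261] pre go [-4.58  2.98 -0.01] [-0.002  0.001 -0.031]
scene bumper_left [([0.549, 0.1413, 0.0369], 0.79), ([0.5292, -0.184, -0.0042], 0.56)]
scene bumper_right [([0.5737, -0.0253, 0.0368], 0.91), ([0.6535, 0.0742, -0.0009], 0.67)]
scene shell [([0.6524, 0.0746, 0.0029], 0.7)]
```

Request:
drive_tool(steps=[[-2.5,0,0,0,0,-0.02],[-4.6,1.5,0,0,0,-0.031],[-4.6,3.5,0,0,0,-0.031],[-4.6,4.4,0,0,0,-0.031],[-4.7,4.7,0,0,0,-0.04]])

```text
clock: 21.52
tcp_pos: [0.5625, -0.0229, 0.0293]
tool_rot: [-0.002, 0.646, 0.763, -0.002]
wrist_force: [-15.3, -4.0, 11.5]
finger_gap: -0.0002
gripper_force: 7.5
```

Request:
drive_tool(steps=[[-0.1,0.15,0,0,0,-0.01],[-0.2,0.3,0,0,0,-0.02],[-0.25,0.4,0,0,0,-0.03],[-0.3,0.5,0,0,0,-0.035]])

```text
clock: 21.85
tcp_pos: [0.5652, -0.0247, 0.0292]
tool_rot: [-0.003, 0.632, 0.775, -0.003]
wrist_force: [-14.5, -4.4, 10.3]
finger_gap: 0.0003
gripper_force: 8.3
```

Request:
drive_tool(steps=[[-0.1,0.15,0,0,0,-0.01],[-0.2,0.3,0,0,0,-0.02]])

```text
clock: 22.02
tcp_pos: [0.566, -0.0254, 0.0289]
tool_rot: [-0.005, 0.625, 0.781, -0.004]
wrist_force: [-36.5, 1.1, 27.7]
finger_gap: -0.0004
gripper_force: 18.2
```

Request:
drive_tool(steps=[[0,-1.5,0,0,0,0],[0,-4,0,0,0,0],[4,-4.5,0,0,0,0],[8,-4.5,0,0,0,0],[12,-4.5,0,0,0,0]])

```text
clock: 22.43
tcp_pos: [0.4999, 0.0819, 0.0299]
tool_rot: [-0.002, 0.626, 0.78, -0.001]
wrist_force: [1.3, -0.6, 0.1]
finger_gap: -0.0001
gripper_force: 0.0
```

```bash
python3 -c "
from h import *
o=bot.get_obs();print(o['clock'],o['tcp_pos'],np.round(o['joint_pos'],3))
lidpose('o_top')
look(['bumper_left','bumper_right','shell'],['scene'])"
```

```text
22.4333 [0.49993333 0.08187136 0.0298785 ] [ 1.000e-03  3.860e-01 -4.620e-01  7.270e-01  0.000e+00  1.353e+00]
shell [[0.7181, -0.143, -0.0034]]
lid 656.7 74.5 130 189 yaw 10.2
ster dock mm -73.2 1.3 yaw 0.2
L [0.5507 0.1438] pre go [ 4.69  3.26 -0.02] [-0.004 -0.002  0.047]
R [ 0.5815 -0.0274] pre go [-12.69   2.44  -0.05] [-0.004 -0.002  0.047]
scene bumper_left [([0.5503, 0.142, 0.0383], 0.74)]
scene bumper_right [([0.5778, -0.0269, 0.0364], 0.85)]
scene shell [([0.6521, 0.0763, 0.0033], 0.93)]
```

Request:
drive_tool(steps=[[2.5,0,0,0,0,0.02],[4.7,1.5,0,0,0,0.047],[4.7,3.5,0,0,0,0.047],[4.7,4.4,0,0,0,0.047],[4.7,4.8,0,0,0,0.047]])

```text
clock: 23.15
tcp_pos: [0.5377, 0.136, 0.0293]
tool_rot: [-0.002, 0.644, 0.765, -0.002]
wrist_force: [-19.8, -0.6, 14.0]
finger_gap: 0.0002
gripper_force: 10.1
```

Request:
drive_tool(steps=[[0.05,0.1,0,0,0,0.005],[0.1,0.2,0,0,0,0.01]])

```text
clock: 23.32
tcp_pos: [0.5377, 0.1362, 0.0291]
tool_rot: [-0.003, 0.648, 0.762, -0.003]
wrist_force: [-14.9, -3.9, 9.2]
finger_gap: -0.0003
gripper_force: 7.9
```

Request:
drive_tool(steps=[[0.05,0.1,0,0,0,0.005],[0.1,0.2,0,0,0,0.01]])

```text
clock: 23.48
tcp_pos: [0.5377, 0.1365, 0.029]
tool_rot: [-0.003, 0.652, 0.758, -0.005]
wrist_force: [-26.3, -14.5, 18.9]
finger_gap: -0.0
gripper_force: 14.1
```

Request:
drive_tool(steps=[[0,-1.5,0,0,0,0],[0,-4,0,0,0,0],[-4,-4.3,0,0,0,-0.01],[-8,-4.3,0,0,0,-0.02],[-12,-4.3,0,0,0,-0.02]])

```text
clock: 23.9
tcp_pos: [0.5168, 0.0117, 0.0299]
tool_rot: [-0.001, 0.643, 0.766, -0.001]
wrist_force: [0.4, 0.0, 0.5]
finger_gap: -0.0
gripper_force: 0.0
```

```bash
python3 -c "
from h import *
o=bot.get_obs();print(o['clock'],o['tcp_pos'],np.round(o['joint_pos'],3))
lidpose('q_top')
look(['bumper_left','bumper_right'],['scene'],save='q')
import cv2;a=cv2.imread('pics/q_top.png')[120:240,170:310];b=cv2.imread('pics/q_scene.png')[140:280,190:370]
cv2.imwrite('pics/q.png',np.hstack([cv2.resize(x,(400,400*x.shape[0]//x.shape[1]),interpolation=cv2.INTER_CUBIC)[:310] for x in (a,b)]))"
```

```text
23.9 [0.51682389 0.01174359 0.02992591] [-1.350e-01  4.000e-01 -4.360e-01  7.380e-01 -1.000e-03  1.263e+00]
shell [[0.6556, 0.0734, -0.0035]]
lid 657.1 74.5 130 189 yaw 9.9
ster dock mm -72.8 1.2 yaw -0.1
L [0.5515 0.1444] pre go [12.86  2.43 -0.03] [-0.002  0.001 -0.007]
R [ 0.5815 -0.027 ] pre go [-4.54  2.54 -0.02] [-0.002  0.001 -0.007]
scene bumper_left [([0.5496, 0.1413, 0.038], 0.55)]
scene bumper_right [([0.5798, -0.0258, 0.037], 0.59)]
```

View pics/q.png

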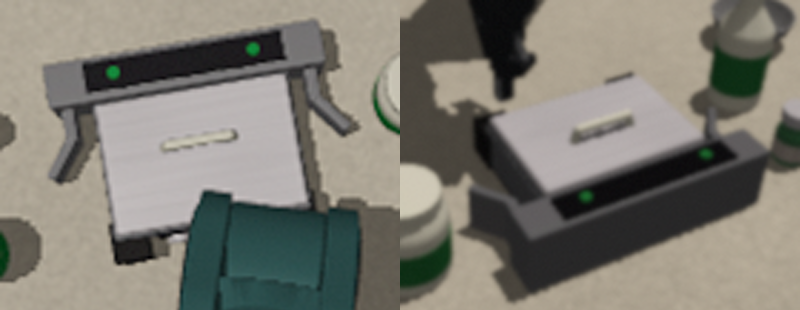

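The picture shows the lid flush along the stop, with no shoe visible in the gap. I'll press the right bumper lightly, then the left, to confirm both sides are seated.

Request:
drive_tool(steps=[[-2.5,0,0,0,0,0],[-4.5,1.5,0,0,0,0],[-4.5,3.2,0,0,0,0],[-4.5,3.9,0,0,0,0],[-4.5,4.2,0,0,0,0]])

```text
clock: 24.57
tcp_pos: [0.5656, -0.0229, 0.0292]
tool_rot: [-0.002, 0.643, 0.766, -0.003]
wrist_force: [-16.2, -11.7, 8.6]
finger_gap: -0.0001
gripper_force: 8.9
```

Request:
drive_tool(steps=[[0,0.1,0,0,0,0],[0,0.2,0,0,0,0]])

```text
clock: 24.73
tcp_pos: [0.5655, -0.0227, 0.0291]
tool_rot: [-0.002, 0.643, 0.766, -0.004]
wrist_force: [-17.5, -12.3, 9.4]
finger_gap: -0.0001
gripper_force: 9.8
```

Request:
drive_tool(steps=[[0,0.3,0,0,0,0],[0,0.4,0,0,0,0],[0,0.4,0,0,0,0]])

```text
clock: 24.98
tcp_pos: [0.5656, -0.0227, 0.029]
tool_rot: [-0.004, 0.644, 0.765, -0.007]
wrist_force: [-35.1, -19.0, 25.4]
finger_gap: 0.0001
gripper_force: 19.9
```

Request:
drive_tool(steps=[[0,-1.5,0,0,0,0],[0,-4,0,0,0,0],[4,-4.3,0,0,0,0],[8,-4.3,0,0,0,0],[12,-4.3,0,0,0,0]])

```text
clock: 25.4
tcp_pos: [0.5077, 0.0904, 0.0299]
tool_rot: [-0.002, 0.644, 0.765, -0.001]
wrist_force: [1.2, 0.9, 0.5]
finger_gap: 0.0
gripper_force: 0.0
```

Request:
drive_tool(steps=[[3,0,0,0,0,0],[5.3,1.5,0,0,0,0],[5.3,3.2,0,0,0,0],[5.3,3.9,0,0,0,0],[5.3,4.3,0,0,0,0]])

```text
clock: 25.82
tcp_pos: [0.5354, 0.15, 0.0284]
tool_rot: [-0.007, 0.642, 0.766, -0.005]
wrist_force: [-51.4, 2.6, 24.1]
finger_gap: 0.0001
gripper_force: 25.3
```

Request:
drive_tool(steps=[[0,0.15,0,0,0,0],[0,0.3,0,0,0,0],[0,0.3,0,0,0,0]])

```text
clock: 26.07
tcp_pos: [0.5353, 0.1498, 0.0282]
tool_rot: [-0.008, 0.643, 0.766, -0.006]
wrist_force: [-49.0, 6.1, 28.4]
finger_gap: -0.0
gripper_force: 23.1
```

Request:
drive_tool(steps=[[0,-1.5,0,0,0,0],[0,-4,0,0,0,0],[0,-7,-1,0,0,0],[-2,-9,-4,0,0,0],[-4,-10,-8,0,0,0]])

```text
clock: 26.48
tcp_pos: [0.4497, 0.0942, 0.1054]
tool_rot: [-0.004, 0.643, 0.766, -0.003]
wrist_force: [2.5, 0.8, 0.0]
finger_gap: -0.0003
gripper_force: 0.0
```

Request:
drive_tool(steps=[[-2,-1,-3,0,0,0],[-4,-2,-6,0,0,0],[-6,-2,-8,0,0,0],[-10,-2,-8,0,0,0],[-13,-2,-8,0,0,0]])

```text
clock: 26.9
tcp_pos: [0.4578, -0.0388, 0.1876]
tool_rot: [-0.0, 0.643, 0.766, -0.001]
wrist_force: [1.0, 0.5, -0.9]
finger_gap: 0.0001
gripper_force: 0.0
```

Request:
drive_tool(steps=[[-4,0,0,0,0,0],[-8,0,0,0,0,0],[-12,0,0,0,0,0],[-15,0,0,0,0,0],[-15,0,0,0,0,0]])

```text
clock: 27.32
tcp_pos: [0.4838, -0.1893, 0.1856]
tool_rot: [-0.001, 0.645, 0.764, -0.001]
wrist_force: [-0.8, 0.4, 0.3]
finger_gap: -0.0003
gripper_force: 0.0
```

```bash
python3 -c "
from h import *
o=bot.get_obs();print(o['clock'],o['tcp_pos'],o['wrist_force'])
lidpose('r_top')
p=bot.get_image('scene')['image'][:,:,::-1]
import cv2;a=cv2.imread('pics/r_top.png')[120:240,170:310];b=p[140:280,190:370]
cv2.imwrite('pics/r.png',np.hstack([cv2.resize(x,(400,400*x.shape[0]//x.shape[1]),interpolation=cv2.INTER_CUBIC)[:310] for x in (a,b)]))"
```

```text
27.3167 [ 0.4837677  -0.18930044  0.18558563] [-0.83347624  0.35006913  0.2691657 ]
shell [[0.6576, 0.0731, -0.0035]]
lid 657.1 74.5 130 189 yaw 9.9
ster dock mm -72.8 1.2 yaw -0.1
L [0.5515 0.1444] pre go [31.3   9.34 15.58] [-0.004 -0.001 -0.002]
R [ 0.5814 -0.027 ] pre go [13.9   9.37 15.56] [-0.004 -0.001 -0.002]
```

View pics/r.png

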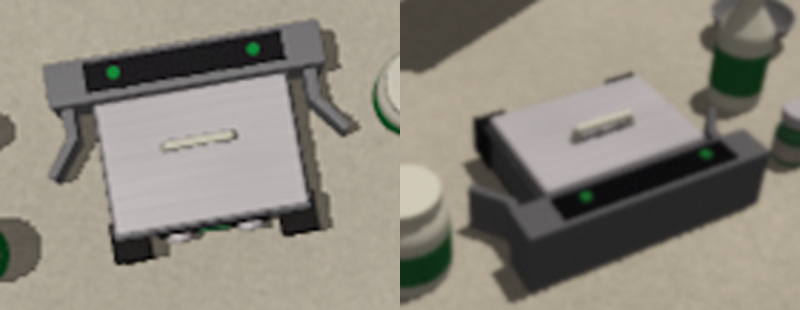

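The last picture shows the steriliser square and flush on the stop, with the arm clear of it.

```bash
python3 -c "
from plant import bot
print(bot.hand_in())"
```

```text
the job is handed in; nothing more can be done
None
```

The steriliser is docked and handed in: the last pictures show it square and flush on the back stop with no shoe showing in the gap (shoe travel was not read directly), pushed only on its two bumpers, with the arm clear; while confirming the seating, one push briefly reached about 57 N at the wrist.

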